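# Cam-clamp an easel foot and hold the clamp

### The job

Set the easel foot that has the square stub flat in the nest of the clamping jig, stub up and long side along the fence, and let go of it. Then swing the cam lever by its knob to its highest lift, where it stands square to the fence, so that the rubber pad squeezes the foot against the fence, and finish while still holding the knob there: the worn cam springs back if released, and I want to drive a screw. Leave the other feet, bottle, jar, tape and spatula where they are.

Things in the scene. Friction and masses are not known exactly. Their poses are not given: they have to be found in the camera images.
- foot_square: The easel foot to clamp: light wood slab 70 (its x) x 44 (its y) x 22 mm tall, with a square stub 24 x 24 mm, 45 mm tall, standing at the middle of its top (67 mm tall in all; about 0.1 kg). Origin: centre of its underside, z up. A half turn makes no difference.
- jig: Clamping jig on a grey board, screwed to the table: board 220 (x) x 225 (y) x 18 mm thick. Along its +y edge runs a wooden fence, 200 mm long, its top 38 mm above the table; the fence's inner face is at y = +85 mm of the jig. Origin: on the table under the board's middle (board from y = -110 to +115 mm), axes: x along the fence, y towards the fence, z up.
- nest (a point): Spot on the board's top (18 mm above the table) where the middle of the foot's underside lies when clamped; axes as the jig's. Nest open above: in x 80 mm between two end stops 12 mm tall; in y from the fence face (22 mm off in +y) to the pad (32 mm off in -y with the lever at 0, 28 mm at 0.3 rad). The pad pushes the foot home: set it down 3 to 4 mm in -y of this point.
- pivot (a point): Centre of the cam's upright pivot, at the lever's upper face, 58 mm above the table, 98 mm in -y of the nest point.
- cam (a joint): Cam lever angle, rad, anticlockwise from above. 0: along the jig's -x, parallel to the fence (starts at 0 to 0.3). 1.57: along the jig's -y, square to the fence, pointing away from it: highest lift; beyond (stop 2.1) lift falls. Jaw travel about 14 mm x sin(angle). A spring pulls it back to 0 (about 2 N at the knob at highest lift); it stays where left only below about 0.37 rad.
- knob: Round black upright knob on the lever's end, 24 mm across, from 58 to 108 mm above the table, its axis 120 mm from the pivot. Origin: centre of its underside. It spins freely on its axis. The lever is a steel flat bar 22 mm wide, 46 to 58 mm above the table, ending 15 mm past the knob's axis.
- pad: Rubber pad on the jaw, 48 (x) x 10 (y) x 22 mm, origin at its centre, 31 mm above the table. It moves in the jig's +y with the jaw and is sprung (2500 N/m): at highest lift it presses the foot with about 10 N.
- foot_round: Decoy: same slab (70 x 44 x 22 mm) with a thin round dowel, 18 mm across and 45 mm tall. Origin: centre of its underside, z up. Leave alone.
- foot_plain: Decoy: the bare slab, 70 x 44 x 22 mm, no stub. Origin: centre of its underside, z up. Leave alone.
- bottle: Bystander: yellow squeeze bottle, 54 mm across, 160 mm tall with its nozzle. Origin: centre of its underside.
- tape: Bystander: roll of paper tape lying flat, 90 mm across, 24 mm tall. Origin: centre of its underside.
- knife: Bystander: spatula about 200 mm long lying on the table along its own x.
- jar: Bystander: closed glass jar, 68 mm across, 85 mm tall. Origin: centre of its underside.
Not all that is in view belongs to the job. Leave any pink look-alike of the foot_square alone.

How it is judged:
By the outcome, as a careful person would: the job done as asked, in the order asked, and still so for the second after the job is handed in, while the arm keeps its last pose, push and grip.
It also fails if it takes over 54 s, if anything falls off the work surface, if the arm or the gripper's body presses on something with over 40 N, if the wrist force passes 120 N, or if a joint passes its speed limit or range.

### The arm

A 7-joint arm with a two-finger parallel gripper is mounted at the origin on the work surface. World frame = base frame: x ahead of the robot, y to its left, z up, the work surface at z = 0. Lengths are in m, angles in rad, forces in N, time in s.
With the tool pointing down it reaches from about 0.425 to 0.825 m from the base axis. Payload 3.6 kg.
Tool frame: the origin (TCP) lies where the fingers leave the gripper's body, on its centre line; the fingertips stand 73 mm ahead of it and the grasp point (between the pads) lies 54 mm ahead of it; z points along the fingers, y is the line along which they close (so a half turn about z gives the same grasp; the last joint's range is limited). The gripper opens to 85 mm and grips with 20 to 120 N. Pads are 22 mm wide; open, the fingers measure 114 mm over their backs; the gripper's body (76 mm by 85 mm) begins 54 mm behind the grasp point. The pads swing forward as they close: fully open they stand 13 mm farther back than shut.
Start: joints at [1.286, 0.615, -0.013, 1.423, 0.008, 1.103, -0.04], TCP at [0.166, -0.628, 0.304] pointing down, gripper open.
Joint ranges: [-3.12, 3.12], [-0.3, 2.06], [-1.34, 1.32], [0.26, 2.42], [-1.36, 4.5], [0.01, 1.98], [-2.84, 2.84]. Speed limits (rad/s): [2.79, 2.79, 3.14, 3.14, 3.14, 3.14, 3.14].

### API

Orientations are given as a unit quaternion [x, y, z, w].
In Python, from station import arm, snapshot, camera_info, ticket gives the robot as it stands. Calls block until the motion is done:
- arm.movep(position, orientation): joint-space move of the TCP to a pose.
- arm.line_to(position, velocity=0.15, ori=None): straight line of the TCP; ori=None keeps the orientation; velocity is the mean speed in m/s.
- arm.move_j(angles): joint-space move.
- arm.move_gripper(opening, effort=None): opening from 0.0 (shut) to 1.0 (fully open); effort is the grip in N (None keeps the last); returns when the fingers have stopped.
- arm.pause(seconds).
- arm.ik(position, orientation): joint angles nearest the present ones, or None.
- snapshot(name): name is "side" or "top"; returns the picture (400x640x3 uint8, blue, green, red); there is no depth.
- camera_info(name): a dict with "fx", "fy", "cx", "cy" (pixels), "R" (3x3) and "t" (3): a world point X has camera coordinates R X + t. Camera axes: x right, y down, z forward; pixel columns grow to the right and rows downward; lengths in m; the calibration is good to about 2 mm. A picture is of the moment at which its call begins. camera_info takes no time and is no camera call.
A pose or a line that the arm cannot do raises arm.MotionError and nothing moves.
- ticket.finish_job(): hands the job in; it is judged then, once.
Readings, each from a call of its own:
- arm.read_time(): time.
- arm.read_joint_positions(): joint angles.
- arm.read_dq(): joint speeds.
- arm.read_effort(): joint torques, N m.
- arm.read_tool_pos(): TCP position.
- arm.read_eef_rot(): TCP orientation.
- arm.read_ft_force(): force on the tool from outside, world axes, zero at the start.
- arm.read_wrist_torque(): the same for the moment, N m.
- arm.read_opening(): opening from 0.0 (shut) to 1.0 (fully open).
- arm.read_finger_force(): force on a finger pad.
Only numpy, scipy, OpenCV 4.12 (cv2) and the standard library are available. Lean on these libraries where they do the work, as an engineer would, in place of code of your own. Each camera call takes 0.05 s, during which the arm holds its last target. There are 200 camera calls.

## Working session

There is one attempt and no reset: what is moved stays moved. The work goes in short steps, each a Python script; the robot and the scene stay as the last script left them, time stands still between calls to the robot, and variables do not carry over. Pictures are saved under pics/ and viewed, at most 10 in all, crops included, and the job is handed in when it is done.

```bash
mkdir -p pics
python3 - <<'E'
from station import *
import cv2
for n in("top","side"):
    cv2.imwrite(f"pics/{n}0.png",snapshot(n)); c=camera_info(n); print(n,c)
print(arm.read_time(),arm.read_eef_rot(),arm.read_tool_pos())
E
```

```text
top {'fx': 503.5023109972754, 'fy': 503.5023109972754, 'cx': 320.0159077779965, 'cy': 196.38674859031968, 'R': array([[-0.01766597, -0.99980642, -0.00866216],
       [-0.99470985,  0.01845143, -0.1010537 ],
       [ 0.10119396,  0.00683112, -0.99484326]]), 't': array([-0.01385644,  0.53213076,  1.64417097])}
side {'fx': 387.19745354942006, 'fy': 387.19745354942006, 'cx': 321.36222316650174, 'cy': 197.88597049928558, 'R': array([[ 0.99748679, -0.06754864, -0.0213844 ],
       [-0.06023835, -0.6496086 , -0.75787862],
       [ 0.03730218,  0.75726207, -0.65204501]]), 't': array([-0.56015349,  0.07363505,  1.18864283])}
0.1 [ 9.91703713e-01  1.28539463e-01 -1.60732827e-04 -1.15188375e-03] [ 0.16557993 -0.6280205   0.30284937]
```

View pics/top0.png

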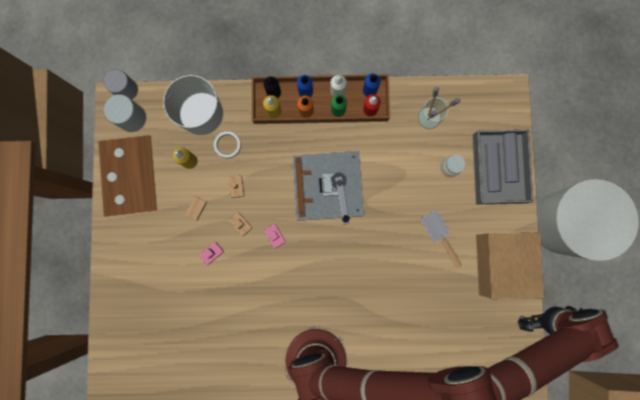

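View pics/side0.png

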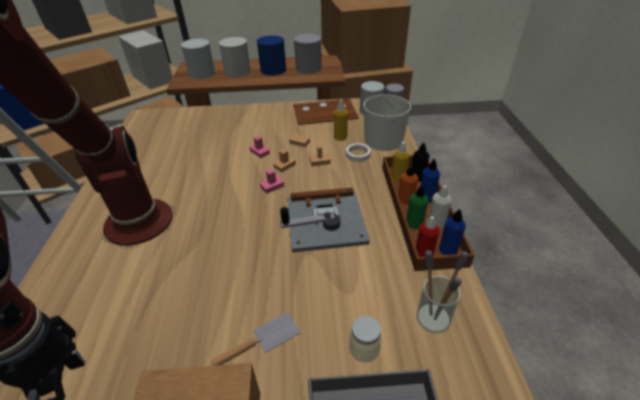

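The top view shows the wood feet at about (236,186), (197,208) and (241,225), pink look-alikes at (212,253) and (274,236), and the jig around (329,186) with its fence to the left (+y) and the knob at about (345,218). I'll zoom in to identify the stubs.

Run:
```python
import cv2,numpy as np
t=cv2.imread("pics/top0.png");s=cv2.imread("pics/side0.png")
a=cv2.resize(t[140:270,180:380],None,fx=4,fy=4,interpolation=cv2.INTER_CUBIC)[:520,:800]
cv2.imwrite("pics/tz.png",a)
b=cv2.resize(s[125:265,240:380],None,fx=4.2,fy=4.2,interpolation=cv2.INTER_CUBIC)
cv2.imwrite("pics/sz.png",b)
for p in [(241,225),(236,186),(236,178),(210,225),(197,208),(246,229)]: print(p,t[p[1],p[0]],cv2.cvtColor(t,cv2.COLOR_BGR2HSV)[p[1],p[0]])
```

```text
(241, 225) [ 70  97 122] [ 16 109 122]
(236, 186) [53 73 92] [ 15 108  92]
(236, 178) [106 142 178] [ 15 103 178]
(210, 225) [ 99 130 152] [ 18  89 152]
(197, 208) [104 141 176] [ 15 104 176]
(246, 229) [102 138 173] [ 15 105 173]
```

View pics/tz.png

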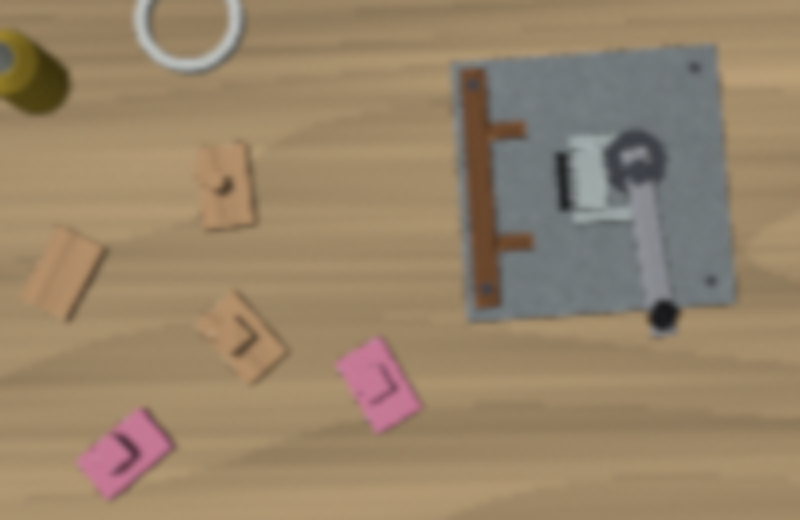

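View pics/sz.png

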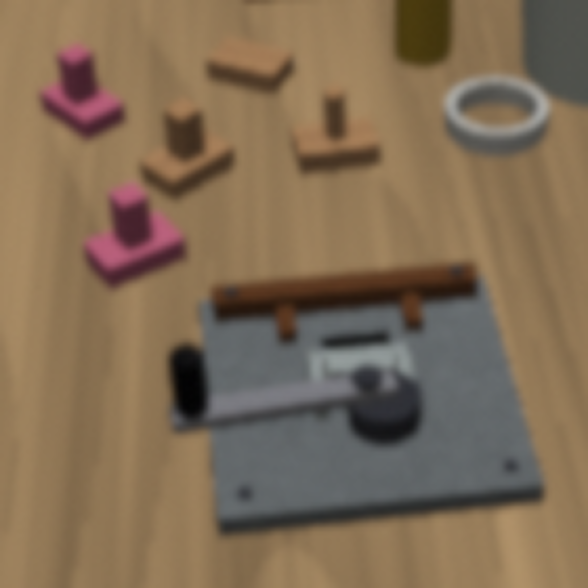

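The square-stub foot is the one at about (241,225) in the top view. The thin dowel is on (236,186), the plain slab is at (197,208), and the pink ones are excluded. Next I'll measure with masks and rays.

```bash
cat > h.py <<'E'
import cv2,numpy as np
from station import *
def ray(n,uv,z):
    c=camera_info(n);R=np.array(c["R"]);t=np.array(c["t"])
    uv=np.atleast_2d(uv).astype(float)
    d=np.c_[(uv[:,0]-c["cx"])/c["fx"],(uv[:,1]-c["cy"])/c["fy"],np.ones(len(uv))]@R
    o=-R.T@t
    return o+d*((z-o[2])/d[:,2])[:,None]
def proj(n,X):
    c=camera_info(n);p=np.atleast_2d(X)@np.array(c["R"]).T+np.array(c["t"])
    return np.c_[p[:,0]/p[:,2]*c["fx"]+c["cx"],p[:,1]/p[:,2]*c["fy"]+c["cy"]]
def blob(mask,near,k=1):
    # sub-pixel blob: contour of the component nearest to a pixel
    cs,_=cv2.findContours(mask.astype(np.uint8),cv2.RETR_EXTERNAL,cv2.CHAIN_APPROX_NONE)
    cs=[c for c in cs if cv2.contourArea(c)>=k]
    return max(cs,key=lambda c:cv2.pointPolygonTest(c,near,True))
E
python3 - <<'E'
from h import *
np.set_printoptions(precision=4,suppress=True)
print("cam",[-np.array(camera_info(n)["R"]).T@np.array(camera_info(n)["t"]) for n in("top","side")])
F=4
t0=cv2.imread("pics/top0.png"); t=cv2.resize(t0,None,fx=F,fy=F,interpolation=cv2.INTER_CUBIC)
up=lambda c:(c.reshape(-1,2)+.5)/F-.5
hsv=cv2.cvtColor(t,cv2.COLOR_BGR2HSV).astype(int)
def rect(P):
    m=P[:,:2].mean(0); return cv2.minAreaRect(((P[:,:2]-m)*1000).astype(np.float32)),m
# board (grey)
m=(hsv[...,1]<60)&(hsv[...,2]<150); m[:145*F]=0;m[:,:285*F]=0;m[:,375*F:]=0;m[228*F:]=0
m=cv2.morphologyEx(m.astype(np.uint8),cv2.MORPH_OPEN,np.ones((25,25)))
c=blob(m,(340*F,165*F),500);P=ray("top",up(c),.018);r,mm=rect(P);print("board",mm+np.array(r[0])/1000,r[1],r[2])
print(ray("top",np.array([(452,63),(717,45),(737,303),(470,321)])/4+[180,140],.018)[:,:2])
# fence + stops (brown)
b=(hsv[...,1]>110)&(hsv[...,2]<125)&(hsv[...,0]<16); b[:,:290*F]=0;b[:,320*F:]=0;b[:150*F]=0;b[222*F:]=0
cs,_=cv2.findContours(b.astype(np.uint8),0,cv2.CHAIN_APPROX_NONE)
for c in cs:
    if cv2.contourArea(c)>200:
        r,mm=rect(ray("top",up(c),.034));print("brown",cv2.contourArea(c),mm+np.array(r[0])/1000,r[1],r[2])
# slab
lab=cv2.cvtColor(t,cv2.COLOR_BGR2LAB).astype(int)
for near in[(246,229),(236,178),(197,208)]:
    x,y=near; w=lab[(y-16)*F:(y+16)*F,(x-18)*F:(x+18)*F,1]
    th,_=cv2.threshold(w.astype(np.uint8),0,255,cv2.THRESH_OTSU)
    mk=np.zeros(t.shape[:2],np.uint8); mk[(y-16)*F:(y+16)*F,(x-18)*F:(x+18)*F]=(w>th)
    mk=cv2.morphologyEx(mk,cv2.MORPH_OPEN,np.ones((7,7)))
    c=blob(mk,(x*F,y*F),100);P=ray("top",up(c),.022);r,mm=rect(P);print("slab",th,mm+np.array(r[0])/1000,r[1],r[2]); print("  corners px",((cv2.approxPolyDP(c,6,True).reshape(-1,2)+.5)/F-.5).tolist())
# knob black
k=(hsv[...,2]<45);k[:205*F]=0;k[228*F:]=0;k[:,:335*F]=0;k[:,355*F:]=0
c=blob(k,(345*F,218*F),30);q=up(c);print("knob px",q.min(0),q.max(0),"top",ray("top",q.mean(0),.108))
# side: stub top of foot_square, zoom (185,103)
q=np.array([[185,103],[132,192]])/4.2+[240,125]
print("side stub top",ray("side",q[0],.067))
E
```

```text
cam [array([ 0.3627, -0.0349,  1.6893]), array([ 0.5188, -0.8901,  0.8189])]
board [ 0.5696 -0.0647] (225.30105590820312, 198.06065368652344) 2.7915186882019043
[[ 0.6718  0.0651]
 [ 0.6829 -0.1581]
 [ 0.4653 -0.1692]
 [ 0.4544  0.0528]]
brown 4308.5 [0.5685 0.0289] (164.7611541748047, 45.860084533691406) 2.9163689613342285
slab 133.0 [0.4456 0.2446] (72.22937774658203, 45.249656677246094) 41.032501220703125
  corners px [[236.875, 212.875], [228.875, 221.125], [242.625, 235.375], [249.875, 228.875], [250.375, 225.875]]
slab 133.0 [0.5759 0.2585] (62.348445892333984, 46.60344314575195) 6.113281726837158
  corners px [[240.625, 175.375], [228.375, 177.375], [229.875, 193.375], [242.625, 193.375]]
slab 133.0 [0.5027 0.3936] (47.53844451904297, 71.37089538574219) 63.525421142578125
  corners px [[193.875, 196.125], [184.875, 214.375], [195.875, 218.875], [205.125, 201.375]]
knob px [343.125 215.625] [348.125 221.125] top [[ 0.4529 -0.1029  0.108 ]]
side stub top [[0.4494 0.2538 0.067 ]]
```

```bash
cat >> h.py <<'E'
from scipy.spatial.transform import Rotation as Ro
def down(a):
    c,s=np.cos(a),np.sin(a)
    return Ro.from_matrix(np.array([[-s,c,0],[c,s,0],[0,0,-1.]]).T).as_quat()
FOOT=np.array([.4460,.2455]);FA=np.radians(41.3)
JA=np.radians(2.9);JO=np.array([.5687,-.0548])
XJ=np.array([np.cos(JA),np.sin(JA)]);YJ=np.array([-np.sin(JA),np.cos(JA)])
def J(x,y,z): return np.r_[JO+x*XJ+y*YJ,z]
E
python3 - <<'E'
from h import *
np.set_printoptions(precision=4,suppress=True)
for nm,p,z in[("fence",(491.5,187),.038),("stopA",(525,130),.03),("stopB",(533,242),.03),("pivot",(637,160),.058)]:
    X=ray("top",np.array(p)/4+[180,140],z)[0,:2]-JO; print(nm,X@XJ,X@YJ)
K=np.array([.4529,-.1029]) 
t=cv2.imread("pics/top0.png");s=cv2.imread("pics/side0.png")
def box(img,n,cen,a,w,h,z,off,f,col):
    u=np.array([np.cos(a),np.sin(a)]);v=np.array([-u[1],u[0]])
    P=[np.r_[cen+sx*w/2*u+sy*h/2*v,z] for sx,sy in((1,1),(1,-1),(-1,-1),(-1,1))]
    q=((proj(n,P)-off)*f+f/2-.5); cv2.polylines(img,[np.round(q).astype(int)],True,col,1)
off=np.array([180,140]);a=cv2.resize(t[140:235,180:380],None,fx=4,fy=4,interpolation=cv2.INTER_CUBIC)
os_=np.array([240,125]);b=cv2.resize(s[125:265,240:380],None,fx=4.2,fy=4.2,interpolation=cv2.INTER_CUBIC)
for img,n,o,f in((a,"top",off,4),(b,"side",os_,4.2)):
    box(img,n,FOOT,FA,.07,.044,.022,o,f,(255,0,0));box(img,n,FOOT,FA,.024,.024,.067,o,f,(0,255,0))
    box(img,n,JO+.0025*YJ,JA,.22,.225,.018,o,f,(0,0,255));box(img,n,J(0,.063,0)[:2],JA,.08,.044,.038,o,f,(255,255,0))
    for th in(0,.1,.2):
        k=J(-.12*np.cos(th),-.035-.12*np.sin(th),.108);q=(proj(n,k)[0]-o)*f
        cv2.circle(img,tuple(np.round(q).astype(int)),3,(0,255,255),-1)
out=np.zeros((588,800,3),np.uint8);
a=a[:,:]; cv2.imwrite("pics/ovt.png",a);cv2.imwrite("pics/ovs.png",b)
big=np.zeros((600,800,3),np.uint8);big[:270]=a[100:370];bb=b[60:390];big[270:,:588]=bb
cv2.imwrite("pics/ov.png",big)
q0=arm.read_joint_positions();print(q0)
for name,d in(("x",0),("y",np.pi/2)):
  for k in(0,np.pi):
    for nm,P,al in(("pick",np.r_[FOOT,.102],FA),("place",J(0,.0595,.122),JA),("k0",J(-.12,-.045,.144),JA),("k1",J(0,-.155,.144),JA)):
        r=arm.ik(P,down(al+d+k));print(name,k>0,nm,None if r is None else np.array(r))
E
```

```text
fence -0.0005634837063005042 0.08743828989513022
stopA 0.046172185029578296 0.05679455923834915
stopB -0.04769884548764731 0.056411738778777754
pivot 0.010888894516786745 -0.03326600524883517
[ 1.2865  0.6158 -0.0126  1.4247  0.0081  1.1034 -0.0404]
x False pick [-0.3193  0.7282 -0.3459  2.0084  0.5023  0.4877 -0.313 ]
x False place [ 0.162   0.7448 -0.3324  1.8403  0.3899  0.621  -0.3585]
x False k0 [ 0.3997  0.6039 -0.3162  2.1088  0.3894  0.4837 -0.1612]
x False k1 [ 0.5243  0.7677 -0.3547  1.6872  0.361   0.7518  0.0455]
x True pick [-0.6036  0.7063  0.0872  2.0173 -0.1379  0.4234 -2.8321]
x True place [-0.2913  0.7572  0.3935  1.8552 -0.4692  0.6218 -2.6985]
x True k0 [-0.0503  0.6105  0.3447  2.1224 -0.4367  0.4758 -2.4618]
x True k1 [ 0.0719  0.7783  0.4087  1.703  -0.4223  0.7488 -2.402 ]
y False pick [ 0.1128  1.0285 -1.1533  1.9956  1.175   1.0132  0.6411]
y False place [ 0.3861  0.8343 -0.7184  1.833   0.7687  0.7773  0.8729]
y False k0 [ 0.5778  0.6527 -0.588   2.1035  0.6673  0.5757  1.1282]
y False k1 [ 0.7072  0.8416 -0.6877  1.681   0.6688  0.8685  1.3558]
y True pick [-0.4819  0.7057 -0.0971  2.0135  0.1517  0.4291 -1.5441]
y True place [-0.0579  0.7226  0.0175  1.8475 -0.0214  0.5716 -1.547 ]
y True k0 [ 0.1799  0.5859  0.0049  2.1155 -0.0063  0.4402 -1.3306]
y True k1 [ 0.3182  0.7425 -0.0086  1.6944  0.0089  0.7046 -1.2151]
```

View pics/ov.png

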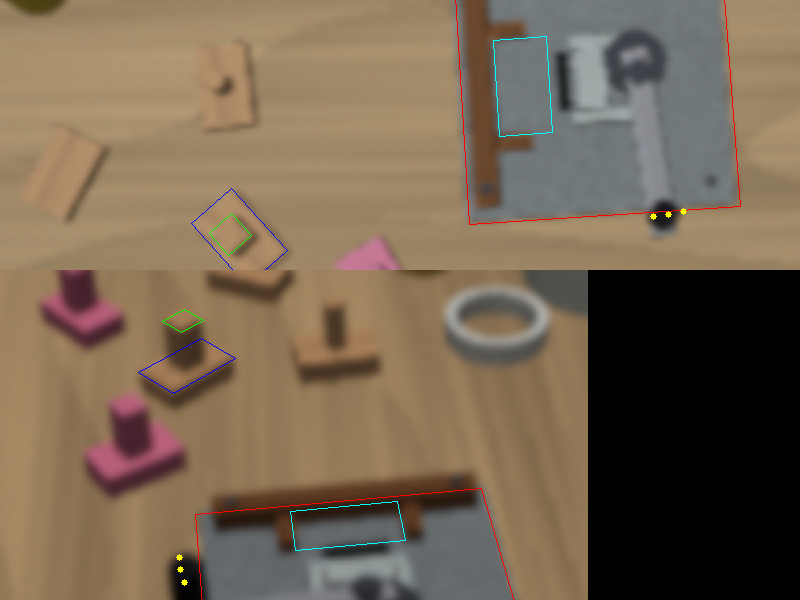

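The overlay agrees with both views: foot within about 2 mm (I'll nudge it), stub outlined correctly, stops symmetric, and knob at a lever angle of about 0.08 rad. Next is the pick.

```bash
sed -i 's/^FOOT=np.array(\[.4460,.2455\])/FOOT=np.array([.4455,.2440])/' h.py
python3 - <<'E'
from h import *
o=down(FA-np.pi/2)
arm.move_gripper(.65,40)
arm.movep(np.r_[FOOT,.25],o)
arm.line_to(np.r_[FOOT,.106],.12)
f0=arm.read_ft_force()
arm.move_gripper(0,40)
print(arm.read_opening()*85,arm.read_finger_force(),f0,arm.read_ft_force(),arm.read_tool_pos(),arm.read_eef_rot(),o)
arm.line_to(np.r_[FOOT,.25],.15)
print(arm.read_opening()*85,arm.read_finger_force(),arm.read_time())
arm.movep(J(0,.060,.25),down(JA-np.pi/2))
print(arm.read_time(),arm.read_opening()*85,arm.read_tool_pos(),arm.read_joint_positions())
cv2.imwrite("pics/s1.png",cv2.resize(snapshot("side")[100:280,220:400],None,fx=3,fy=3,interpolation=cv2.INTER_CUBIC))
E
```

```text
23.280655323447032 39.83797788619995 [-0.20273458  0.51390814 -0.27953523] [-0.17891057 -0.63126553  4.80090029] [0.44583092 0.24407358 0.10653884] [9.35787032e-01 3.52565368e-01 5.35279984e-04 7.03532619e-05] [0.93575214 0.35265838 0.         0.        ]
23.264637109892924 39.19021189212799 6.5583
7.6 23.552056221145552 [0.56501088 0.00793612 0.25003333] [ 0.30667616  0.59898645 -0.56891405  1.73188724  0.38687107  0.92521384
 -1.93536055]
```

View pics/s1.png

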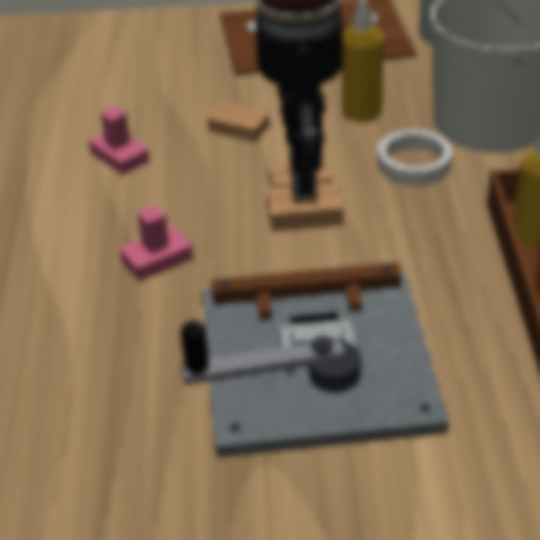

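The foot is in the fingers, level, and parallel to the fence, with its front bottom edge from (275,227) to (343,220) in the crop. I'll check that edge by ray, then lower it in.

Run:
```python
from h import *
P=ray("side",np.array([(275,227),(343,220)])/3+[220,100],.144)
for p in P: print("edge in jig",(p[:2]-JO)@XJ,(p[:2]-JO)@YJ)
arm.line_to(J(0,.060,.140),.15)
for z in(.132,.129,.127,.126,.125,.124,.123):
    arm.line_to(J(0,.060,z),.03); f=arm.read_ft_force(); print(z,f,arm.read_tool_pos()[2])
    if f[2]>3.5: break
cv2.imwrite("pics/a.png",snapshot("side"))
print(arm.read_time())
cv2.imwrite("pics/s2.png",cv2.resize(snapshot("side")[160:260,270:370],None,fx=5.5,fy=5.5,interpolation=cv2.INTER_CUBIC))
```

```text
edge in jig -0.029847217502409814 0.05004129448599524
edge in jig 0.03598222598719453 0.05151378387858328
0.132 [-0.13656107 -0.01313156 -1.00462017] 0.1319809554108993
0.129 [-0.23880483 -0.01200036 -0.55794539] 0.1287992959405739
0.127 [ 0.3819235  -0.67234633 -0.20429697] 0.12684620621088932
0.126 [-0.55197805 -0.19986573 -0.88850182] 0.12595346756961384
0.125 [-0.71896104  0.8123997  -0.83312308] 0.12493513845703483
0.124 [-1.89071149 -0.30173745  4.50552752] 0.12456453568004172
10.25
```

View pics/s2.png

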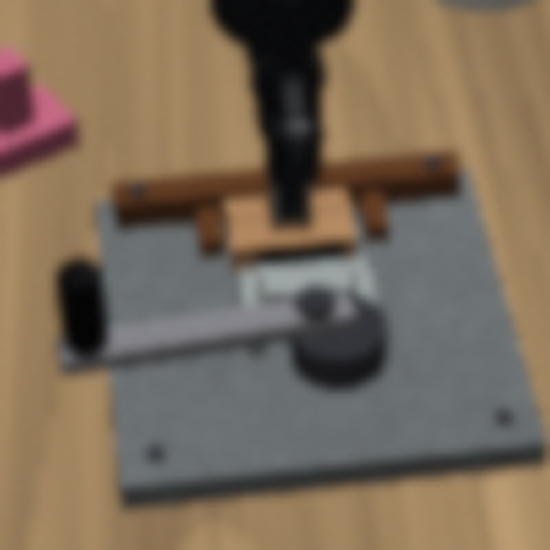

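Contact came at the expected height (TCP 0.1245) and the foot sits between the stops, with the pad in front of it. Next: release, rise, locate the knob and hover over it.

Run:
```python
from h import *
arm.move_gripper(.65,40)
arm.line_to(J(0,.060,.25),.2)
h=J(-.12,-.045,.25); o=down(JA-np.pi/4)
arm.movep(h,o)
print(arm.read_time())
s=snapshot("side");cv2.imwrite("pics/a2.png",s);t=snapshot("top");cv2.imwrite("pics/t2.png",t)
x=ray("side",np.array([75,265])/5.5+[270,160],.108)[0,:2]-JO
for r in(x,np.array([.4529,-.1029])-JO):
    r=np.array([r@XJ,r@YJ+.035]);print("knob r,theta",np.hypot(*r),np.arctan2(-r[1],-r[0]),r)
F=5
cv2.imwrite("pics/s3.png",cv2.resize(s[150:260,260:380],None,fx=F,fy=F,interpolation=cv2.INTER_CUBIC))
```

```text
12.3167
knob r,theta 0.11715652327783578 0.020968821655786726 [-0.11713077 -0.00245645]
knob r,theta 0.11830328945816626 0.0607265728518468 [-0.11808522 -0.00717974]
```

View pics/s3.png

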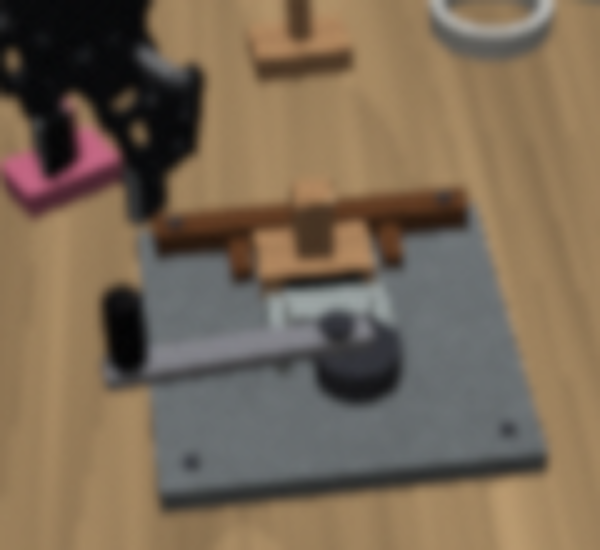

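The foot is flat in the nest with its stub up, between the stops and released. I'll grip the knob and swing it along the arc with a small radial force correction.

Run:
```python
from h import *
np.set_printoptions(precision=3,suppress=True)
k0=np.array([-.1195,-.042]);P=lambda k,z=.143:J(k[0],k[1],z)
arm.line_to(P(k0,.25),.15);arm.line_to(P(k0),.12)
print(arm.read_ft_force())
arm.move_gripper(0,40)
print("grip mm",arm.read_opening()*85,arm.read_finger_force(),arm.read_ft_force(),arm.read_time())
piv=np.array([0,-.035]);r=.12;th0=np.arctan2(-(k0-piv)[1],-(k0-piv)[0])
for i,th in enumerate(np.linspace(th0,np.pi/2,16)[1:]):
    u=np.array([-np.cos(th),-np.sin(th)])
    arm.line_to(P(piv+r*u),.09)
    f=np.array(arm.read_ft_force());fr=f[:2]@(u[0]*XJ+u[1]*YJ);ft=f[:2]@(np.sin(th)*XJ-np.cos(th)*YJ)
    r+=np.clip(.0001*fr,-.001,.001)
    if i%2==0 or abs(fr)>15: print(round(th,2),"fr %.1f ft %.1f fz %.1f r %.4f"%(fr,ft,f[2],r))
    if np.linalg.norm(f)>45: print("STOP",f);break
print(arm.read_time(),arm.read_opening()*85,arm.read_finger_force(),arm.read_tool_pos())
s=snapshot("side");t=snapshot("top");cv2.imwrite("pics/t3.png",t)
a=cv2.resize(t[140:235,280:380],None,fx=4,fy=4,interpolation=cv2.INTER_CUBIC);b=cv2.resize(s[160:255,270:370],None,fx=4,fy=4,interpolation=cv2.INTER_CUBIC)
cv2.imwrite("pics/e.png",np.hstack([a,b]))
```

```text
[ 0.198 -0.145 -0.699]
grip mm 23.32697461327385 38.989795446395874 [ 0.244 -1.291  5.775] 14.0917
0.16 fr -0.8 ft 0.5 fz 5.8 r 0.1199
0.36 fr -1.2 ft 0.4 fz 6.3 r 0.1198
0.56 fr -0.9 ft -0.2 fz 7.1 r 0.1197
0.76 fr 0.5 ft -0.0 fz 7.0 r 0.1197
0.97 fr -0.5 ft -0.9 fz 6.6 r 0.1196
1.17 fr 0.4 ft -1.4 fz 6.2 r 0.1197
1.37 fr -0.1 ft -1.9 fz 7.1 r 0.1197
1.57 fr -0.9 ft -1.6 fz 7.0 r 0.1196
18.3417 22.73794070355004 39.83906686306 [ 0.577 -0.21   0.144]
```

View pics/e.png

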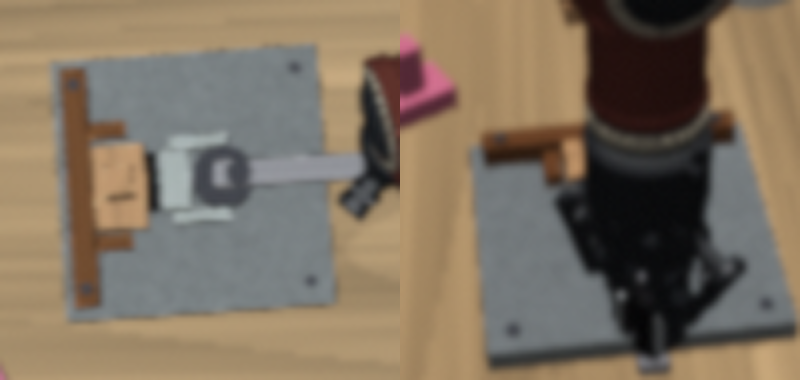

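The lever stands square to the fence, to within about 1°. The foot at crop (120,185) is against the fence with the black pad touching it, and the knob is gripped. The tangential pull of about 1.6 N matches the spring, so I'm handing in.

```bash
python3 -c "
from station import *
print(ticket.finish_job(),arm.read_time())"
```

```text
the job is handed in; nothing more can be done
the job is handed in; nothing more can be done
```

The square-stub foot is clamped flat against the fence, stub up, and I handed the job in at about 18 s with the gripper still holding the cam knob at highest lift; the other feet, bottle, jar, tape and spatula were not touched.

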